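# Sort the ribbon spool and the tape roll into the bays of their kind

### The job

Tidy the packing bench: slide the red ribbon spool into the open-fronted wooden bay that already holds a gold ribbon spool, and slide the thin tan tape roll into the other bay, where the wide tape roll lies, until each is wholly inside behind the bay's mouth. Keep them flat on the bench without lifting them (they are too wide to grasp comfortably), let the rolls that are already there stay flat in their bays, and leave the marker and the sweets jar where they are.

Things in the scene. Friction and masses are not known exactly. Their poses are not given: they have to be found in the camera images.
- bay_left: three-sided corral of light wood standing on the robot's left (+y), fixed to the bench, no floor of its own (the bench top is its floor). Inside 170 mm wide and 220 mm deep, walls 10 mm thick and 42 mm high. Origin: on the bench at the middle of the open mouth; its x axis points into the bay (away from the mouth), y across it, z up. The mouth faces roughly to the robot's right (-y).
- bay_right: the same kind of wooden corral on the robot's right (-y), same sizes and axes; its mouth faces roughly to the robot's left (+y).
- red_spool: spool of red satin ribbon with white flanges, lying flat: disc 80 mm across, 27 mm high, about 0.06 kg. To be sorted. Origin: centre of its underside, z up.
- tape_roll: thin roll of tan masking tape lying flat: 97 mm across, 25 mm high. To be sorted. Treat it as a solid disc: its hole cannot be entered. Origin: centre of its underside, z up.
- gold_spool: spool of gold ribbon with white flanges, 73 mm across, 19 mm high, lying flat near the back of one of the bays: it marks the bay for ribbon spools. Origin: centre of its underside.
- wide_tape: wide roll of tan packing tape, 95 mm across, 48 mm high, lying flat near the back of the other bay: it marks the bay for tape. Origin: centre of its underside.
- marker: red and white marker pen, 135 mm long along its own y, 17 mm thick, lying on the bench beyond the work; a bystander. Origin: centre of its underside.
- sweets_jar: clear jar of coloured sweets with a grey lid, 92 mm across, 171 mm tall, standing beyond the left bay; a bystander. Origin: centre of its underside.
There are look-alikes about, which are no part of the job. What is shaped like the red_spool but purple or turquoise is not meant.

How it is judged:
By the outcome, as a careful person would: the job done as asked, in the order asked, and still so for the second after the job is handed in, with the robot touching nothing.
It also fails if it takes over 54 s, if anything falls off the work surface, if the arm or the gripper's body presses on something with over 40 N, if the wrist force passes 120 N, or if a joint passes its speed limit or range.

### The arm

A 6-joint arm with a two-finger parallel gripper is mounted at the origin on a cart in front of the work surface, level with it; the furniture and walls round the work are solid. World frame = base frame: x ahead of the robot, y to its left, z up, the work surface at z = 0. Lengths are in m, angles in rad, forces in N, time in s.
With the tool pointing down it reaches from about 0.35 to 0.85 m from the base axis. Payload 8.1 kg.
Tool frame: the origin (TCP) lies between the finger pads; the fingertips stand 19 mm ahead of it and the grasp point (between the pads) is the TCP; z points along the fingers, y is the line along which they close (so a half turn about z gives the same grasp; the last joint's range is limited). The gripper opens to 85 mm and grips with 20 to 120 N. Pads are 22 mm wide; open, the fingers measure 114 mm over their backs; the gripper's body (76 mm by 85 mm) begins 54 mm behind the grasp point. The pads swing forward as they close: fully open they stand 13 mm farther back than shut.
Start: joints at [1.21, 0.13, 1.488, -0, 1.523, -0.085], TCP at [0.163, 0.577, 0.25] pointing down, gripper open.
Joint ranges: [-2.96, 2.96], [-0.89, 2.26], [0.02, 2.5], [-1.34, 4.48], [0, 2.73], [-2.66, 2.66]. Speed limits (rad/s): [2.39, 2.39, 2.79, 3.14, 3.14, 3.14].

### API

Orientations are given as a rotation vector (axis times angle).
In Python, from workcell import * gives the robot as it stands.
- The arm moves only by the tool send_rows, never from a script. Its argument "moves" is a list of rows, each a list of 7 numbers: the turn, a rotation vector about the world's x, y, z in degrees, then the shift along the world's x, y, z in mm, then the opening, from -1 (shut) to 1 (fully open). A call has 1 to 8 rows; each row shifts and turns the commanded pose from where the row before left it; what a row does not reach is not made up. A row lasts 1/10 s, in which the tool goes at most 50 mm and 8.59 degrees, less where a joint would pass 70% of its speed; a pose out of reach is approached as far as the arm can. A call with a gripper value outside its range is refused whole. The fingers move at their own pace and stop on an object; "newtons" is the grip in N (left out, the last holds). Time passes only in rows, so rows that do not move let the fingers close. It gives the time, the measured TCP pose, the force, the opening and the grip force at its end, in the units of the state.
- get_state(): the state, without advancing time (a new reading comes with each control period).
- camera(name): name is "scene" or "top" or "wrist"; returns (picture, depth): 420x560x3 uint8, red, green, blue; 420x560 float32, m along the optical axis (not along the pixel's ray), 0 where there is no reading.
- camera_model(name): a dict with "fx", "fy", "cx", "cy" (pixels), "R" (3x3) and "t" (3): a world point X has camera coordinates R X + t; the wrist camera has in their place "mount" (4x4, takes a point from camera to tool coordinates, whose origin is the TCP and whose axes are the flange's). Camera axes: x right, y down, z forward; pixel columns grow to the right and rows downward; lengths in m; the calibration is good to about 2 mm. A picture is of the moment at which its call begins: read the wrist's pose just before it. camera_model takes no time and is no camera call.
- close_job(): hands the job in; it is judged then, once.
The state is a dict: "time_s": time; "qpos": joint angles; "qd": joint speeds; "tau": joint torques, N m; "ee_pos": TCP position; "orientation": TCP orientation; "contact_force": force on the tool from outside, world axes, zero at the start; "moment": the same for the moment, N m; "finger_gap": opening from 0.0 (shut) to 1.0 (fully open); "gripper_force": force on a finger pad.
Only numpy, scipy, OpenCV 4.12 (cv2) and the standard library are available. Lean on these libraries where they do the work, as an engineer would, in place of code of your own. Each camera call takes 0.05 s, during which the arm holds its last target. There are 200 camera calls.

## Working session

There is one attempt and no reset: what is moved stays moved. The work goes in short steps, Python scripts to look and compute and a tool call to move; the robot and the scene stay as the last step left them, time stands still between calls to the robot, and variables do not carry over. Pictures are saved under pics/ and viewed, at most 10 in all, crops included, and the job is handed in when it is done.

Besides the shell and the picture viewer there is one more tool, called after ">>>" as name(argument=value, ...), one argument or row to a line, values as JSON. send_rows: Moves the arm, as the interface text tells. Its arguments: {"type":"object","properties":{"moves":{"type":"array"},"newtons":{"type":"number"}},"required":["moves"]}

```bash
mkdir -p pics
python3 - <<'E'
from workcell import *
import cv2,numpy as np
for n in ("top","scene"):
    p,d=camera(n); cv2.imwrite(f"pics/{n}0.png",p[:,:,::-1]); np.savez(f"{n}0.npz",p=p,d=d,**camera_model(n))
    print(n,camera_model(n))
s=get_state(); print(s)
E
```

```text
top {'fx': 512.3661140916702, 'fy': 512.3661140916702, 'cx': 281.2635015615125, 'cy': 202.33356626897685, 'R': array([[-0.00175384, -0.99998394, -0.00538839],
       [-0.99216572,  0.00241318, -0.12490543],
       [ 0.12491643,  0.00512712, -0.99215402]]), 't': array([-0.0686358 ,  0.55609532,  1.56364277])}
scene {'fx': 498.8184974644368, 'fy': 498.8184974644368, 'cx': 276.47339439481505, 'cy': 209.9375114771546, 'R': array([[ 0.8629476 , -0.50514933,  0.01206576],
       [-0.31759014, -0.5608031 , -0.76461519],
       [ 0.39301137,  0.65599088, -0.64437414]]), 't': array([-0.51718465,  0.17884856,  1.26791457])}
{'time_s': 0.1, 'qpos': array([ 1.20960302e+00,  1.31122438e-01,  1.48916814e+00, -1.20984614e-05,
        1.52300977e+00, -8.54301114e-02]), 'qd': array([ 9.40015242e-04, -9.64930358e-05, -2.96348359e-03, -6.84877479e-04,
       -4.80109837e-04,  4.12158625e-04]), 'tau': array([ 7.06538231e-04, -5.70946705e+01, -5.01945662e+01, -2.33984374e-04,
        8.04579060e-03, -3.97102929e-05]), 'ee_pos': array([0.16320304, 0.57689197, 0.24932856]), 'orientation': array([-4.31745183e-01, -3.11141312e+00,  2.61972856e-03]), 'contact_force': array([-0.26192633, -0.59117918,  1.05616101]), 'moment': array([-0.00766616,  0.01529209, -0.00047524]), 'gripper_force': 0.0, 'finger_gap': 1.0003350752724744}
```

View pics/top0.png

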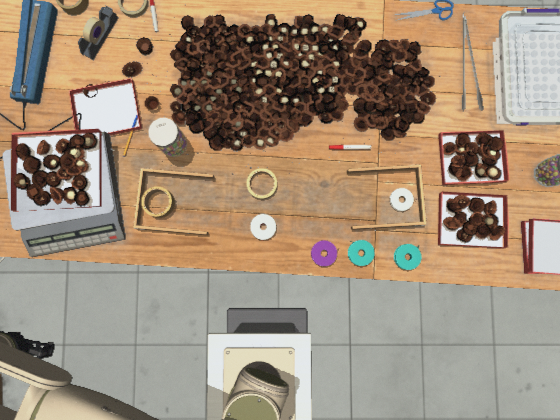

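View pics/scene0.png

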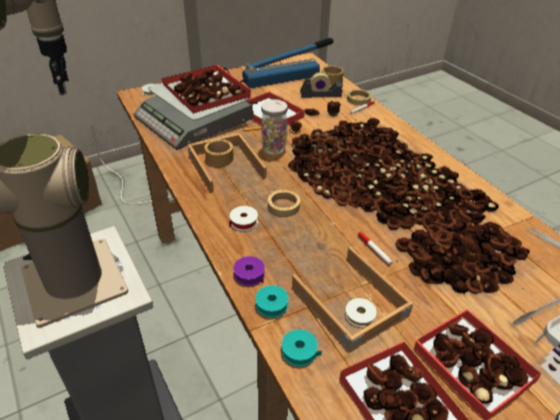

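The top view shows a white-flanged spool at (263,227), a thin tape roll at (262,184), the left bay with the wide tape at (157,202), and the right bay with a white-flanged spool at (402,199). 

Candidates for the red spool are (263,227), purple (324,254), turquoise (361,253) and (408,257), and the one in the right bay (402,199). In the scene view, the spool at (244,217) has a red rim. I'll confirm that in a crop and measure.

```bash
cat > h.py <<'E'
import numpy as np,cv2
def world(f,u,v,z=None):
    R,t=f["R"],f["t"]
    r=np.array([(u-f["cx"])/f["fx"],(v-f["cy"])/f["fy"],1.])
    c=-R.T@t
    if z is None:
        d=np.median(f["d"][int(v)-1:int(v)+2,int(u)-1:int(u)+2]); return c+R.T@r*d
    w=R.T@r; return c+w*(z-c[2])/w[2]
def both(a,ua,b,ub): # triangulate
    P=lambda f:np.array([[f["fx"],0,f["cx"]],[0,f["fy"],f["cy"]],[0,0,1]])@np.c_[f["R"],f["t"]]
    X=cv2.triangulatePoints(P(a),P(b),np.array(ua,float),np.array(ub,float))[:,0]; return X[:3]/X[3]
E
python3 - <<'E'
from h import *
a=np.load("top0.npz");b=np.load("scene0.npz")
A=cv2.resize(a["p"][140:275,120:440],None,fx=2.5,fy=2.5,interpolation=2)
B=cv2.resize(b["p"][130:350,180:420],None,fx=2.0,fy=2.0,interpolation=2)
B=B[:260]
im=np.zeros((338+260,800,3),np.uint8);im[:A.shape[0]]=A[:338];im[338:338+260,:480]=B
cv2.imwrite("pics/crop.png",im[:,:,::-1])
np.set_printoptions(precision=4,suppress=True)
for n,u,s in (("red",(263,227),(244,214)),("tape",(262,184),(284,201)),("gold",(402,199),(361,311)),("wide",(157,202),(219,147))):
    print(n,"tri",both(a,u,b,s),"z0",world(a,*u,0.02))
# height map blobs: points by depth from top
v,u=np.mgrid[0:420,0:560]; d=a["d"]
X=np.stack([(u-a["cx"])/a["fx"]*d,(v-a["cy"])/a["fy"]*d,d],-1)
W=(X-a["t"])@a["R"]
for n,(u0,v0),r in (("red",(263,227),20),("tape",(262,184),22),("gold",(402,199),17),("wide",(157,202),20)):
    w=W[v0-r:v0+r+1,u0-r:u0+r+1].reshape(-1,3); m=w[w[:,2]>0.011]
    top=np.percentile(m[:,2],80); m=m[m[:,2]>top-.006]
    c,rad=cv2.minEnclosingCircle(m[:,:2].astype(np.float32)); print(n,len(m),c,rad,top)
for n,u in (("LmouthFar",(213,177)),("LmouthNear",(207,234)),("LbackFar",(140,171)),("LbackNear",(136,228)),("RmouthFar",(349,172)),("RmouthNear",(353,229)),("RbackFar",(423,167)),("RbackNear",(424,225))):
    print(n,world(a,*u,0.042),world(a,*u))
E
```

```text
red tri [ 0.4811 -0.0135  0.0285] z0 [ 0.4801 -0.0124  0.02  ]
tape tri [ 0.6179 -0.0095  0.0189] z0 [ 0.6164 -0.0089  0.02  ]
gold tri [ 0.5681 -0.451   0.0144] z0 [ 0.5674 -0.4497  0.02  ]
wide tri [0.5584 0.315  0.0453] z0 [0.5598 0.3221 0.02  ]
red 392 (0.4384724795818329, -0.0405292809009552) 0.09041574597358704 0.029702480805336197
tape 226 (0.5101690888404846, -0.036239657551050186) 0.1595396250486374 0.027644983472856634
gold 312 (0.488513320684433, -0.28931915760040283) 0.2493799924850464 0.0218372845246377
wide 309 (0.48661258816719055, 0.1482386738061905) 0.2611824870109558 0.04773492227088273
LmouthFar [0.6354 0.1435 0.042 ] [0.6386 0.146  0.0241]
LmouthNear [0.4572 0.1593 0.042 ] [0.459  0.1637 0.0129]
LbackFar [0.6551 0.3727 0.042 ] [0.656  0.3741 0.0372]
LbackNear [0.4762 0.3792 0.042 ] [0.4766 0.381  0.036 ]
RmouthFar [ 0.6501 -0.2818  0.042 ] [ 0.6532 -0.2839  0.0253]
RmouthNear [ 0.4716 -0.2908  0.042 ] [ 0.4737 -0.2946  0.0137]
RbackFar [ 0.6653 -0.5133  0.042 ] [ 0.6738 -0.5252 -0.0011]
RbackNear [ 0.4835 -0.5098  0.042 ] [ 0.4844 -0.5129  0.0305]
```

View pics/crop.png

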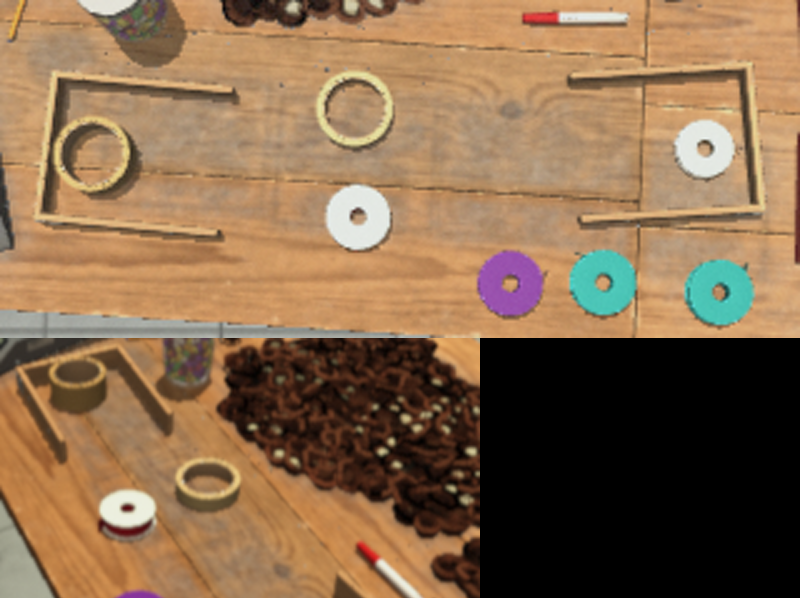

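The crop confirms the red spool: its red rim shows at crop (127,525), and its white top is at crop (358,217). The spool in the right bay is the smaller gold one, and the wide tape sits in the left bay. Next I'll refine the centres from the crop pixels.

Run:
```python
from h import *
np.set_printoptions(precision=4,suppress=True)
a=np.load("top0.npz")
f=lambda x,y:(120+(x+.5)/2.5-.5,140+(y+.5)/2.5-.5)
for n,x,y,z in (("red",358,217,.027),("tape",355,109,.025),("gold",705,149,.019),("wide",93,155,.048),("purple",510,284,.027),("redL",325,217,.027),("redR",391,217,.027),("LmF",235,93,.042),("LmN",219,233,.042),("LbF",56,75,.042),("LbN",40,217,.042),("RmF",570,78,.042),("RmN",582,220,.042),("RbF",750,66,.042),("RbN",763,211,.042)):
    print(n,world(a,*f(x,y),z))
```

```text
red [ 0.4811 -0.0124  0.027 ]
tape [ 0.6178 -0.0082  0.025 ]
gold [ 0.5666 -0.449   0.019 ]
wide [0.5572 0.3154 0.048 ]
purple [ 0.3976 -0.2008  0.027 ]
redL [0.4812 0.0288 0.027 ]
redR [ 0.4811 -0.0535  0.027 ]
LmF [0.6357 0.1413 0.042 ]
LmN [0.4606 0.1585 0.042 ]
LbF [0.6592 0.3662 0.042 ]
LbN [0.4808 0.3803 0.042 ]
RmF [ 0.6536 -0.2778  0.042 ]
RmN [ 0.4757 -0.2894  0.042 ]
RbF [ 0.6682 -0.5031  0.042 ]
RbN [ 0.4863 -0.5127  0.042 ]
```

>>> send_rows(
  moves=[
    [0,0,-8,40,-50,0,0],
    [0,0,-8,40,-50,0,0],
    [0,0,-8,40,-50,0,0],
    [0,0,-8,40,-50,0,0],
    [0,0,-8,40,-50,0,0],
    [0,0,-8,35,-50,0,0],
    [0,0,-8,30,-50,0,0],
    [0,0,-4,15,-50,0,0],
  ],
)

```text
time_s: 0.9
ee_pos: [0.3893, 0.2485, 0.25]
orientation: [1.937, 2.473, -0.0]
contact_force: [-0.2, -0.3, -0.4]
finger_gap: 0.503
gripper_force: 0.0
```

>>> send_rows(
  moves=[
    [0,0,0,18,-46,0,0],
    [0,0,0,18,-46,0,0],
    [0,0,0,18,-46,0,0],
    [0,0,0,18,-46,0,0],
    [0,0,0,2,-4,-45,0],
    [0,0,0,0,0,-48,0],
    [0,0,0,0,0,-48,0],
    [0,0,0,0,0,-45,0],
  ],
)

```text
time_s: 1.7
ee_pos: [0.4615, 0.062, 0.0621]
orientation: [-1.931, -2.478, 0.001]
contact_force: [0.3, -0.4, -1.1]
finger_gap: 0.502
gripper_force: 0.0
```

>>> send_rows(
  moves=[
    [0,0,0,0,0,-25,0],
    [0,0,0,0,0,-15,0],
    [0,0,0,0,0,0,0],
  ],
)

```text
time_s: 2.0
ee_pos: [0.4594, 0.0623, 0.0213]
orientation: [-1.927, -2.475, 0.006]
contact_force: [0.1, -0.0, 0.3]
finger_gap: 0.503
gripper_force: 0.0
```

Run:
```python
from workcell import *
import cv2
print(get_state()["ee_pos"])
p,d=camera("scene"); q,d=camera("top")
A=cv2.resize(p[100:300,160:360],(400,400)); B=cv2.resize(q[130:270,200:340],(400,400))
cv2.imwrite("pics/pre.png",cv2.hconcat([A,B])[:,:,::-1])
```

```text
[0.45943137 0.06228958 0.02129997]
```

View pics/pre.png

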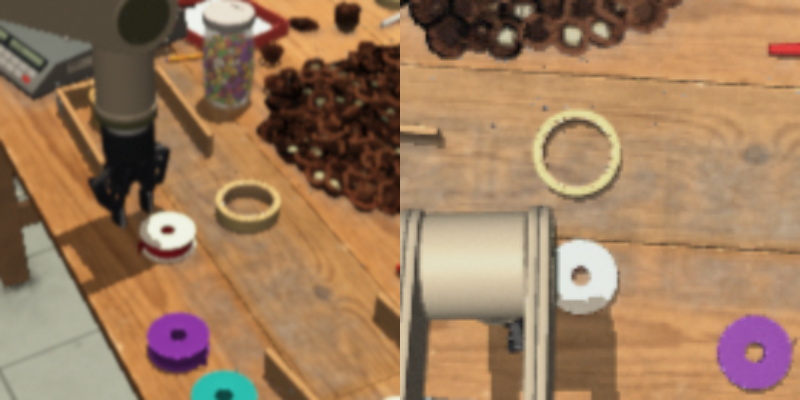

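The fingers are down behind the red spool. In the left half its red rim is at (168,240), and the fingers are about 20 mm clear. I'll push now.

>>> send_rows(
  moves=[
    [0,0,0,5,-8,0,0],
    [0,0,0,3,-12,0,0],
    [0,0,0,3,-12,0,0],
    [0,0,0,4,-16,0,0],
    [0,0,0,4,-16,0,0],
    [0,0,0,4,-16,0,0],
    [0,0,0,4,-16,0,0],
    [0,0,0,4,-16,0,0],
  ],
)

```text
time_s: 2.9
ee_pos: [0.4939, -0.0514, 0.025]
orientation: [1.93, 2.478, 0.001]
contact_force: [-0.4, 1.2, 1.2]
finger_gap: 0.498
gripper_force: 0.7
```

>>> send_rows(
  moves=[
    [0,0,0,4,-16,0,0],
    [0,0,0,4,-16,0,0],
    [0,0,0,4,-16,0,0],
    [0,0,0,4,-16,0,0],
    [0,0,0,4,-16,0,0],
    [0,0,0,4,-16,0,0],
    [0,0,0,4,-16,0,0],
    [0,0,0,0,0,0,0],
  ],
)

```text
time_s: 3.7
ee_pos: [0.522, -0.1641, 0.0245]
orientation: [1.931, 2.476, -0.001]
contact_force: [-0.5, 1.4, -0.1]
finger_gap: 0.501
gripper_force: 0.0
```

Run:
```python
from workcell import *
import cv2
print(get_state()["ee_pos"])
p,d=camera("scene"); q,d=camera("top")
A=cv2.resize(p[180:380,240:440],(400,400)); B=cv2.resize(q[130:270,300:440],(400,400))
cv2.imwrite("pics/mid.png",cv2.hconcat([A,B])[:,:,::-1])
```

```text
[ 0.52201219 -0.16407225  0.02450971]
```

View pics/mid.png

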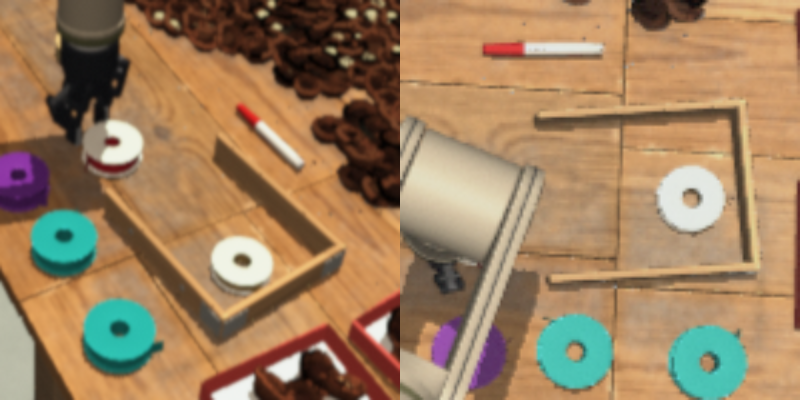

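The spool sits in front of the fingers at left crop (113,142), heading for the right bay's mouth. I'll check where it is relative to the TCP.

Run:
```python
from h import *
b=np.load("scene0.npz"); print(world(b,240+113.5/2-.5,180+142/2-.5,.027), world(b,240+241.5/2-.5,180+260/2-.5,.019))
```

```text
[ 0.53520666 -0.21259629  0.027     ] [ 0.56653101 -0.44911944  0.019     ]
```

>>> send_rows(
  moves=[
    [0,0,0,4,-16,0,0],
    [0,0,0,4,-16,0,0],
    [0,0,0,4,-16,0,0],
    [0,0,0,4,-16,0,0],
    [0,0,0,4,-16,0,0],
    [0,0,0,4,-16,0,0],
    [0,0,0,3,-16,0,0],
    [0,0,0,2,-12,0,0],
  ],
)

```text
time_s: 4.6
ee_pos: [0.5505, -0.2875, 0.0243]
orientation: [1.931, 2.478, -0.0]
contact_force: [0.1, 1.5, -0.1]
finger_gap: 0.505
gripper_force: 0.4
```

>>> send_rows(
  moves=[
    [0,0,0,1,-9,0,0],
    [0,0,0,1,-6,0,0],
    [0,0,0,0,0,0,0],
    [0,0,0,-3,12,0,0],
    [0,0,0,-5,20,0,0],
    [0,0,0,0,0,48,0],
    [0,0,0,0,0,48,0],
    [0,0,0,15,45,0,0],
  ],
)

```text
time_s: 5.4
ee_pos: [0.5625, -0.2282, 0.1291]
orientation: [1.926, 2.464, 0.001]
contact_force: [1.8, 0.4, 1.0]
finger_gap: 0.502
gripper_force: 0.0
```

>>> send_rows(
  moves=[
    [0,0,5,20,44,0,0],
    [0,0,0,20,44,0,0],
    [0,0,0,20,40,0,0],
    [0,0,0,0,0,0,0],
  ],
)

```text
time_s: 5.8
ee_pos: [0.6204, -0.0888, 0.1204]
orientation: [-1.812, -2.566, -0.003]
contact_force: [-1.0, -0.7, -0.8]
finger_gap: 0.501
gripper_force: 0.0
```

Run:
```python
from workcell import *
import cv2
print(get_state()["ee_pos"],get_state()["orientation"])
p,d=camera("scene"); q,d=camera("top")
A=cv2.resize(p[180:380,240:440],(400,400)); B=cv2.resize(q[130:270,300:440],(400,400))
cv2.imwrite("pics/red_in.png",cv2.hconcat([A,B])[:,:,::-1])
```

```text
[ 0.62038819 -0.08882682  0.12038881] [-1.81172251 -2.56597712 -0.00325075]
```

View pics/red_in.png

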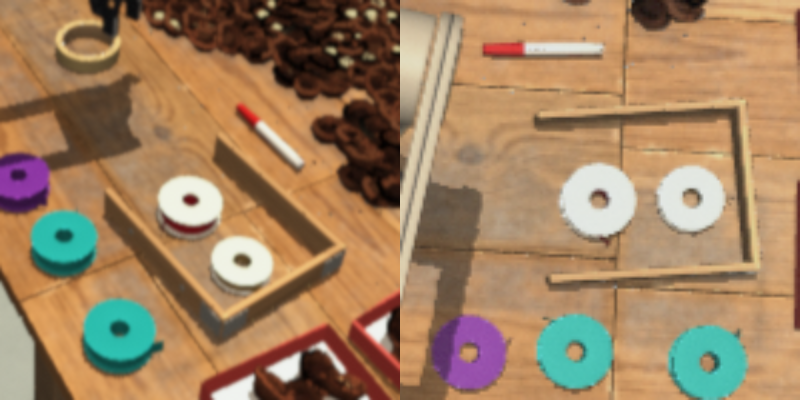

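The red spool sits inside the right bay at right crop (598,200), about 25 mm behind the mouth and clear of the gold spool at (691,198). Next is the tape.

>>> send_rows(
  moves=[
    [0,0,0,26,0,0,0],
    [0,0,0,0,0,-40,0],
    [0,0,0,0,0,-36,0],
    [0,0,0,0,0,-20,0],
    [0,0,0,-3,9,0,0],
    [0,0,0,-4,11,0,0],
    [0,0,0,-4,11,0,0],
    [0,0,0,-4,11,0,0],
  ],
)

```text
time_s: 6.7
ee_pos: [0.6313, -0.0527, 0.0266]
orientation: [1.818, 2.558, 0.002]
contact_force: [0.1, -0.0, 1.4]
finger_gap: 0.503
gripper_force: 0.3
```

>>> send_rows(
  moves=[
    [0,0,0,-5,14,0,0],
    [0,0,0,-5,14,0,0],
    [0,0,0,-5,14,0,0],
    [0,0,0,-5,14,0,0],
    [0,0,0,-5,14,0,0],
    [0,0,0,-5,14,0,0],
    [0,0,0,-5,14,0,0],
    [0,0,0,0,0,0,0],
  ],
)

```text
time_s: 7.5
ee_pos: [0.5943, 0.0465, 0.0239]
orientation: [-1.817, -2.561, 0.0]
contact_force: [0.1, -0.5, 0.2]
finger_gap: 0.502
gripper_force: 0.0
```

Run:
```python
from workcell import *
import cv2
print(get_state()["ee_pos"])
p,d=camera("scene"); q,d=camera("top")
A=cv2.resize(p[100:300,160:360],(400,400)); B=cv2.resize(q[130:270,130:270],(400,400))
cv2.imwrite("pics/mid2.png",cv2.hconcat([A,B])[:,:,::-1])
```

```text
[0.59428429 0.04651905 0.02394782]
```

View pics/mid2.png

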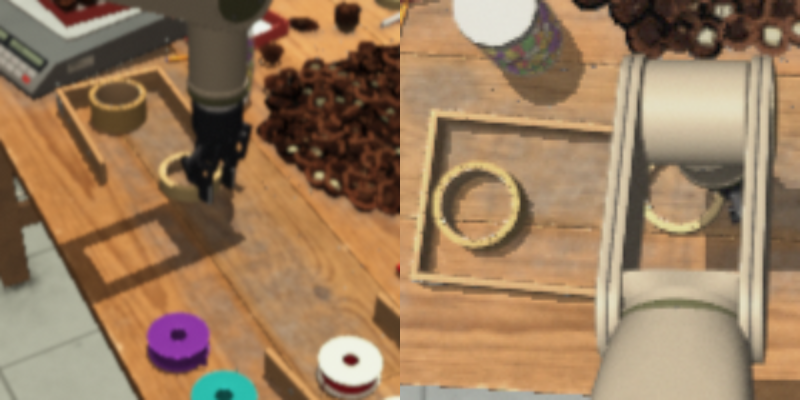

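The tape is nested ahead of the fingers, with its left edge at right crop x≈643 and its lower edge at y≈232.

Run:
```python
from h import *
a=np.load("top0.npz"); print(world(a,130+286.5*.35-.5,130+189.5*.35-.5,.025))
```

```text
[0.57819614 0.09216293 0.025     ]
```

>>> send_rows(
  moves=[
    [0,0,0,-5,14,0,0],
    [0,0,0,-5,14,0,0],
    [0,0,0,-5,14,0,0],
    [0,0,0,-5,14,0,0],
    [0,0,0,-5,14,0,0],
    [0,0,0,-4,13,0,0],
    [0,0,0,-4,12,0,0],
    [0,0,0,-3,9,0,0],
  ],
)

```text
time_s: 8.4
ee_pos: [0.5588, 0.1497, 0.0243]
orientation: [-1.819, -2.561, 0.0]
contact_force: [-0.4, 0.0, 0.5]
finger_gap: 0.499
gripper_force: 0.3
```

>>> send_rows(
  moves=[
    [0,0,0,-1,6,0,0],
    [0,0,0,0,3,0,0],
    [0,0,0,0,0,0,0],
    [0,0,0,4,-12,0,0],
    [0,0,0,7,-20,0,0],
    [0,0,0,0,0,48,0],
    [0,0,0,0,0,48,0],
    [0,0,0,0,-45,10,0],
  ],
)

```text
time_s: 9.2
ee_pos: [0.5735, 0.0825, 0.1374]
orientation: [1.811, 2.558, 0.012]
contact_force: [2.0, -0.4, 1.0]
finger_gap: 0.494
gripper_force: 0.0
```

>>> send_rows(
  moves=[
    [0,0,0,0,-45,0,0],
    [0,0,0,0,-45,0,0],
    [0,0,0,0,-45,0,0],
    [0,0,0,0,-45,0,0],
    [0,0,0,0,0,0,0],
  ],
)

```text
time_s: 9.7
ee_pos: [0.5689, -0.1065, 0.1306]
orientation: [1.827, 2.554, -0.003]
contact_force: [-0.1, -0.0, -0.2]
finger_gap: 0.499
gripper_force: 0.0
```

Run:
```python
from workcell import *
import cv2
print(get_state()["ee_pos"])
p,d=camera("scene"); q,d=camera("top")
A=cv2.resize(p[90:290,160:360],(400,400)); B=cv2.resize(q[130:270,120:260],(400,400))
cv2.imwrite("pics/tape_in.png",cv2.hconcat([A,B])[:,:,::-1])
```

```text
[ 0.56890349 -0.10645263  0.13060533]
```

View pics/tape_in.png

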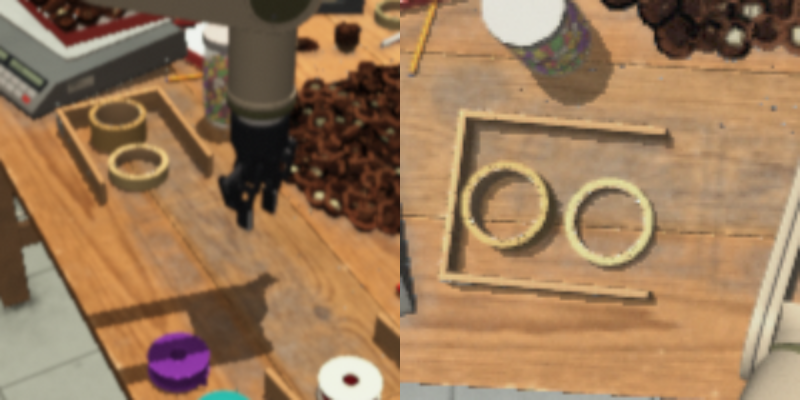

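Run:
```python
from h import *
a=np.load("top0.npz"); f=lambda x,y:(120+(x-400+.5)*.35-.5,130+(y+.5)*.35-.5)
for n,x,y,z in (("tape",610,222,.025),("right edge",654,222,.025),("mF",667,132,.042),("mN",650,296,.042),("wide",506,206,.048)): print(n,world(a,*f(x,y),z))
```

```text
tape [0.54189889 0.20666728 0.025     ]
right edge [0.54178388 0.15831073 0.025     ]
mF [0.63895464 0.14313563 0.042     ]
mN [0.45940608 0.15882898 0.042     ]
wide [0.55695556 0.31577515 0.048     ]
```

The tape is inside with about 7 mm to spare, and there is a 14 mm gap to the wide tape. I'll nudge it about 4 mm deeper for safety.

>>> send_rows(
  moves=[
    [0,0,0,0,45,0,0],
    [0,0,0,0,45,0,0],
    [0,0,0,0,45,0,0],
    [0,0,0,0,45,0,0],
    [0,0,0,0,38,0,0],
    [0,0,0,0,0,-48,0],
    [0,0,0,0,0,-48,0],
    [0,0,0,0,0,-10,0],
  ],
)

```text
time_s: 10.6
ee_pos: [0.5639, 0.1192, 0.0181]
orientation: [-1.813, -2.556, 0.011]
contact_force: [-2.0, -0.5, -0.5]
finger_gap: 0.499
gripper_force: 0.0
```

>>> send_rows(
  moves=[
    [0,0,0,0,0,0,0],
  ],
)

```text
time_s: 10.7
ee_pos: [0.5668, 0.1187, 0.0221]
orientation: [-1.816, -2.558, 0.006]
contact_force: [-0.1, -0.4, -0.3]
finger_gap: 0.5
gripper_force: 0.0
```

>>> send_rows(
  moves=[
    [0,0,0,-3,10,0,0],
    [0,0,0,-3,10,0,0],
    [0,0,0,-1,7,0,0],
    [0,0,0,-1,5,0,0],
    [0,0,0,0,4,0,0],
    [0,0,0,0,4,0,0],
    [0,0,0,0,0,0,0],
  ],
)

```text
time_s: 11.4
ee_pos: [0.5614, 0.1588, 0.0244]
orientation: [1.819, 2.561, 0.0]
contact_force: [0.6, -0.1, 0.3]
finger_gap: 0.499
gripper_force: 0.0
```

>>> send_rows(
  moves=[
    [0,0,0,3,-10,0,0],
    [0,0,0,5,-20,0,0],
    [0,0,0,0,0,48,0],
    [0,0,0,0,0,48,0],
    [0,0,0,0,-45,0,0],
    [0,0,0,0,-45,0,0],
    [0,0,0,0,-45,0,0],
    [0,0,0,0,-45,0,0],
  ],
)

```text
time_s: 12.2
ee_pos: [0.569, -0.0543, 0.1205]
orientation: [1.82, 2.56, -0.0]
contact_force: [0.1, 0.1, -0.9]
finger_gap: 0.504
gripper_force: 0.0
```

>>> send_rows(
  moves=[
    [0,0,0,0,0,20,0],
    [0,0,0,0,0,0,0],
  ],
)

```text
time_s: 12.4
ee_pos: [0.5707, -0.0543, 0.1427]
orientation: [1.822, 2.555, 0.002]
contact_force: [0.5, -0.0, 1.1]
finger_gap: 0.502
gripper_force: 0.0
```

Run:
```python
from workcell import *
import cv2
print(get_state()["ee_pos"])
q,d=camera("top")
cv2.imwrite("pics/fin.png",cv2.resize(q[120:280,120:440],(800,400),interpolation=2)[:,:,::-1])
```

```text
[ 0.57066949 -0.05433243  0.14271367]
```

View pics/fin.png

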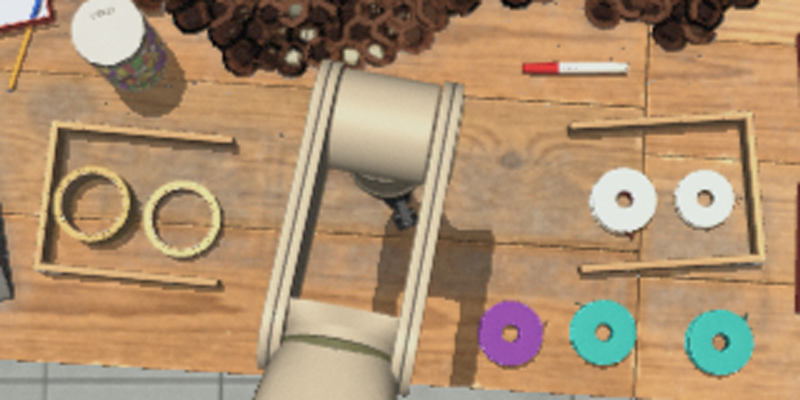

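The tape (183,219) and the red spool (623,200) are both inside their bays. The gold spool, wide tape, marker and jar look unmoved, and the arm is clear of everything.

```bash
python3 -c "
from workcell import *
print(close_job())"
```

```text
the job is handed in; nothing more can be done
None
```

I slid the red spool into the right bay beside the gold spool, then the tan tape roll into the left bay beside the wide tape; both lie flat and fully behind the mouths (about 25 mm and 9 mm inside), and the job is handed in at about 12.5 s, with no verdict returned.

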